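Ease the press-fit cover off a forge blower gear case

TASK

The steel wedge lies with its handle inside the tool rest: draw the wedge out by its blade, lay it on the bench and let go, then take it by the handle. With the wedge, flat side down, ease the press-fit cover up from the grey gear case by working it into the seam notch on one side, then the other, a bit at a time, so that neither side ever stands more than about 6 mm above the other, until both sides have come up at least 8 mm. Then lay the wedge flat on the bench, away from the gear case; do not touch the cover with the gripper or disturb the other things.

Things in the scene. Friction and masses are not known exactly. Their poses are not given: they have to be found in the camera images.
- wedge_handle (a point): Centre, half-way up, of the handle of the loose wedge (0.3 kg, 175 mm long). Its x axis points along the wedge to the blade's tip, z is up. Handle: wood with a steel ferrule, 95 mm long, 24 mm wide (ferrule 27), 26 mm high; the point is 47.5 mm behind the blade's root and 13 mm above the wedge's flat underside. It starts inside the tool rest, flat side on the bench.
- wedge_blade (a point): Middle of the wedge's bare steel blade, 45 mm ahead of the root, 6 mm above the underside; same axes. Blade: 80 mm long, 30 mm wide, flat below, top sloping evenly from 23.5 mm high at the root to 2.5 mm at the tip (11.7 mm high here). At the start it sticks out of the rest towards the robot.
- wedge_tip (a point): Tip of the blade, on the flat underside, 80 mm ahead of the root; same axes.
- rest: Tool rest fixed to the bench: a dark steel channel turned upside down, 100 mm long (x), 50 mm wide, 39 mm high, no floor, inside 40 mm wide and 34 mm high, closed at its far end, mouth facing the robot (-x). Origin on the bench under its middle. Stands at the left or the right of the gear case.
- gearcase: Grey cast gear case fixed to the bench, a regular hexagon in plan, 150 mm across flats, seam with the cover 68 mm above the bench. Origin on the bench under its middle; z up; one flat faces its front (-x), turned 14 to 43 degrees from the robot. Low feet front and back. On top the aluminium cover of the same outline, 18 mm thick, with a round boss and a shaft stub up to 50 mm above the seam.
- notch_left (a point): Middle, under the cover's edge, of the floor lip of the pry notch in the front-left face, 60 mm above the bench; a flat ledge 64 mm wide sticks out 16 mm in front, level with it. Notch: 69 mm wide, 8 mm high to the cover's edge when down, free inwards for 70 mm. The wedge goes in flat side down, square to the face: heading 60 degrees clockwise (from above) from the case's +x.
- notch_right (a point): The same in the front-right face; there the heading is 60 degrees anticlockwise from the case's +x. On either side the wedge's sloping top lifts the cover's edge above the notch: from fully down, once more than 21 mm of blade is inside, each further 10 mm lifts that side by 2.6 mm. It takes some 10 to 20 N of push.
- cover_left (a point): Middle of the cover's lower edge over the left notch: 68 mm above the bench when down. The press fit holds each side by friction where it is left (about 5 N); each side rises by itself, hinging about the other (they are 130 mm apart), up to 15 mm. At the start each side may already stand up to 1 mm proud.
- cover_right (a point): The same over the right notch.
- cover_mid (a point): Middle of the cover's flat top, 18 mm above the cover's lower edge (the boss stands round it); z is square to the cover.
- swage: Dark steel swage block, 100 x 75 x 44 mm, fixed to the bench on the other side of the case from the rest. Leave alone.
- horseshoe: Horseshoe lying flat, about 120 mm, 9 mm thick. Leave alone.
- hammer: Hammer, 260 mm, lying behind the case. Leave alone.
- flask: Squat steel flask standing, 72 mm across, 100 mm high, behind the case. Leave alone.
- file: File with wooden handle, 250 mm long, 22 mm high, lying in front at the right; origin near the handle's front end. Leave alone.
- nailtin: Open steel tin, 90 mm across, 35 mm high, in front at the left. Leave alone.
Not all that is in view belongs to the job. What is shaped like the part that bears wedge_handle but yellow is not meant.

How it is judged:
On the way, in this order (a step that is already met when the one before it is completed fails the run):
1. the wedge is drawn wholly out of the rest and lies on the bench, let go (x of wedge_handle in the frame of rest below -0.098 m and height (world z) of wedge_handle below 0.017 m and contact force between the fingers and wedge below 0.2 N), for 0.1 s.
2. one side of the cover is up by 2.5 mm (z of any of cover_left, cover_right in the frame of gearcase above 0.0705 m), for 0.1 s.
3. both sides are up by 2.5 mm (z of each of cover_left, cover_right in the frame of gearcase above 0.0705 m), for 0.1 s.
At the end, for the whole second after the job is handed in: Both sides of the cover stand at least 7.5 mm above the case's seam and within about 7 mm of each other; the wedge lies flat side down on the bench, at rest, let go, not touching the case or the cover (z of each of cover_left, cover_right in the frame of gearcase above 0.0755 m and angle between cover_mid's own z axis and vertical below 0.055 rad and height (world z) of wedge_handle below 0.017 m and height (world z) of wedge_tip below 0.006 m and angle between wedge_handle's own z axis and vertical below 0.1 rad and contact force between wedge and gearcase below 0.1 N and contact force between wedge and rise_left below 0.1 N and linear speed of wedge below 0.02 m/s).
It fails at once if one side of the cover more than about 7 mm higher than the other (angle between cover_mid's own z axis and vertical above 0.055 rad).
It fails at once if the gripper presses on the cover (contact force between any of the arm, the fingers and rise_left above 2 N).
It fails at once if the flask is tipped (angle between flask's own z axis and vertical above 0.5 rad).
It fails at once if a loose bystander is moved by more than 40 mm (distance of any of horseshoe, hammer, flask, file, nailtin from where it was at the start of the episode above 0.04 m).
It also fails if it takes over 72 s, if anything falls off the work surface, if the arm or the gripper's body presses on something with over 40 N, if the wrist force passes 120 N, or if a joint passes its speed limit or range.

ROBOT

A 6-joint arm with a two-finger parallel gripper is mounted at the origin on the work surface. World frame = base frame: x ahead of the robot, y to its left, z up, the work surface at z = 0. Lengths are in m, angles in rad, forces in N, time in s.
With the tool pointing down it reaches from about 0.275 to 0.75 m from the base axis. Payload 10.2 kg.
Tool frame: the origin (TCP) lies between the finger pads; the fingertips stand 17 mm ahead of it and the grasp point (between the pads) lies 2 mm behind it; z points along the fingers, y is the line along which they close (so a half turn about z gives the same grasp; the last joint's range is limited). The gripper opens to 88 mm and grips with 3 to 60 N. Pads are 18 mm wide; open, the fingers measure 123 mm over their backs; the gripper's body (75 mm by 187 mm) begins 45 mm behind the grasp point.
Start: joints at [-1.45, 0.313, 1.498, -0, 1.331, -0.223], TCP at [0.177, -0.494, 0.256] pointing down, gripper open.
Joint ranges: [-2.94, 2.94], [-0.97, 2.17], [0.19, 2.56], [-1.23, 4.37], [0.02, 3.11], [-2.88, 2.88]. Speed limits (rad/s): [2.39, 2.39, 3.01, 3.14, 3.14, 3.14].

INTERFACE

Orientations are given as a rotation vector (axis times angle).
In Python, from plant import bot gives the robot as it stands.
- The arm moves only by the tool step_arm, never from a script. Its argument "rows" is text: rows parted by semicolons, each of 5 numbers parted by spaces: the shift along the world's x, y, z in mm, then the turn about the world's z in degrees, then the finger opening in mm, from 0 to 88.1. In form: dx dy dz twist gripper; .... A call has exactly 8 rows; each row shifts and turns the commanded pose from where the row before left it; what a row does not reach is not made up. A row lasts 1/12 s, in which the tool goes at most 41.7 mm and 7.16 degrees, less where a joint would pass 70% of its speed; a pose out of reach is approached as far as the arm can. A call is refused whole if a number of a shift passes 41.7 or a number of a turn 7.16, either way. A call with a gripper value outside its range is refused whole. The fingers move at their own pace and stop on an object; the grip force is fixed at half the most. Time passes only in rows, so rows that do not move let the fingers close, or fill a call up. It gives the time, the measured TCP pose, the force, the opening and the grip force at its end, in the units of the state.
- bot.read_state(): the state, without advancing time (a new reading comes with each control period).
- bot.grab_frame(name): name is "side" or "top"; returns (picture, depth): 384x512x3 uint8, red, green, blue; 384x512 float32, m along the optical axis (not along the pixel's ray), 0 where there is no reading.
- bot.camera_info(name): a dict with "K" (3x3 intrinsics, pixels), "position" and "orientation" of the camera in the world. Camera axes: x right, y up, looking along -z (the intrinsics and any distortion apply to the point x, -y, -z); pixel columns grow to the right and rows downward; lengths in m; the calibration is good to about 2 mm. A picture is of the moment at which its call begins. camera_info takes no time and is no camera call.
- bot.sign_off(): hands the job in; it is judged then, once.
Trained networks look in the newest picture that a camera, given by its name, has taken for a name from the list of things; names that differ only in an ending like _2 or _b are one class to them, and where a whole thing is asked for, a point or a joint stands for the part that bears it (a point fixed in the world has none). Each returns a list of dicts, best first, with "conf" (0 to 1); they miss things now and then, are a little off and sometimes report something else, mostly with a low value. They report only what shows in the picture. A call takes as long as a camera call. They do not tell look-alikes from the thing itself.
- bot.recognise(camera, query): "box" ([left, top, width, height] in pixels, round what is visible of it).
The state is a dict: "t": time; "qpos": joint angles; "joint_velocities": joint speeds; "joint_torque": joint torques, N m; "ee_pos": TCP position; "orientation": TCP orientation; "contact_force": force on the tool from outside, world axes, zero at the start; "wrist_torque": the same for the moment, N m; "gripper_width": finger opening in m; "gripper_force": force on a finger pad.
Only numpy, scipy, OpenCV 4.12 (cv2) and the standard library are available. Lean on these libraries where they do the work, as an engineer would, in place of code of your own. Each camera call takes 0.05 s, during which the arm holds its last target. There are 200 camera calls.

## Working session

There is one attempt and no reset: what is moved stays moved. The work goes in short steps, Python scripts to look and compute and a tool call to move; the robot and the scene stay as the last step left them, time stands still between calls to the robot, and variables do not carry over. Pictures are saved under pics/ and viewed, at most 10 in all, crops included, and the job is handed in when it is done.

Besides the shell and the picture viewer there is one more tool, called after ">>>" by a JSON object that holds its "op" and its "data". step_arm: Moves the arm, as the interface text tells. Its arguments: {"type":"object","properties":{"rows":{"type":"string"}},"required":["rows"]}

```bash
mkdir -p pics; cat > h.py <<'E'
import numpy as np, cv2
from scipy.spatial.transform import Rotation as R
from plant import bot
def cam(n):
    c=bot.camera_info(n); o=np.array(c["orientation"],float)
    Rm=R.from_rotvec(o).as_matrix() if o.size==3 else (o if o.shape==(3,3) else R.from_quat(o).as_matrix())
    return np.array(c["K"]),np.array(c["position"]),Rm
def cloud(n,d):
    K,p,Rm=cam(n); v,u=np.indices(d.shape)
    P=np.stack([(u-K[0,2])/K[0,0]*d,-(v-K[1,2])/K[1,1]*d,-d],-1)
    return P@Rm.T+p
def proj(n,X):
    K,p,Rm=cam(n); q=(np.atleast_2d(X)-p)@Rm
    return np.stack([K[0,0]*q[:,0]/-q[:,2]+K[0,2],K[1,1]*q[:,1]/q[:,2]+K[1,2]],-1)
E
python3 - <<'E'
from h import *
ims=[]
for n in("side","top"):
    im,d=bot.grab_frame(n); np.save(n+"0.npy",d); cv2.imwrite(f"{n}0.png",im[:,:,::-1]); cv2.imwrite(f"pics/{n}0.png",cv2.resize(im[:,:,::-1],(800,600)))
    print(n,bot.camera_info(n))
    P=cloud(n,d)
    for q in["wedge_handle","wedge_blade","rest","gearcase","notch_left","notch_right","swage","horseshoe","file","nailtin","flask","hammer"]:
        for r in bot.recognise(n,q)[:3]:
            b=r["box"]; c=(int(b[0]+b[2]/2),int(b[1]+b[3]/2)); print(q,round(r["conf"],2),np.round(b),P[min(c[1],383),min(c[0],511)].round(3))
print(bot.read_state())
E
```

```text
side {'K': array([[431.97315283,   0.        , 249.12076723],
       [  0.        , 431.97315283, 199.81908048],
       [  0.        ,   0.        ,   1.        ]]), 'position': array([-0.02750375, -1.30316681,  0.90884058]), 'orientation': array([ 0.99545801, -0.22988901, -0.40068987])}
wedge_handle 0.82 [190. 260.  18.  50.] [ 0.25  -0.385  0.022]
wedge_handle 0.8 [268. 242.  30.  18.] [ 0.553 -0.344  0.017]
wedge_handle 0.68 [216. 319.  63.  26.] [ 0.306 -0.6    0.02 ]
wedge_blade 0.75 [189. 259.  18.  52.] [ 0.244 -0.386  0.025]
wedge_blade 0.67 [270. 247.  25.  16.] [ 0.549 -0.352  0.007]
wedge_blade 0.58 [216. 321.  61.  26.] [ 0.301 -0.603  0.018]
gearcase 0.96 [246. 174.  40.  41.] [ 0.616 -0.103  0.088]
notch_left 0.77 [242. 172.  46.  45.] [ 0.611 -0.104  0.09 ]
notch_left 0.7 [249. 176.  40.  28.] [ 0.642 -0.077  0.085]
notch_right 0.83 [244. 176.  45.  41.] [ 0.611 -0.113  0.086]
swage 0.91 [215. 149.  25.  16.] [0.645 0.338 0.04 ]
horseshoe 0.69 [187. 204.  27.  19.] [ 0.394  0.008 -0.001]
nailtin 0.59 [195. 178.   6.  17.] [0.432 0.143 0.037]
flask 0.73 [245. 178.  45. 
[... 1568 characters left out ...]
5040378e+00,  3.12872063e-01,  1.49769618e+00, -1.38595521e-06,
        1.33100094e+00, -2.23416950e-01]), 'joint_velocities': array([ 3.12130861e-04,  5.30865501e-04, -5.99919234e-04,  1.37011975e-03,
        5.59551484e-05,  5.43400433e-04]), 'joint_torque': array([ 3.39894004e-04, -4.02110875e+01, -2.52417612e+01,  6.94786222e-02,
        3.19167890e-02, -1.66023688e-05]), 'ee_pos': array([ 0.17694551, -0.49428857,  0.25573592]), 'orientation': array([ 3.09526475e+00,  5.37395258e-01, -4.01075443e-06]), 'contact_force': array([-0.67729755, -0.8213415 ,  0.25764916]), 'wrist_torque': array([-0.01330319,  0.01258192,  0.00994575]), 'gripper_force': 0.0, 'gripper_width': 0.08784765718838622}
```

View pics/top0.png

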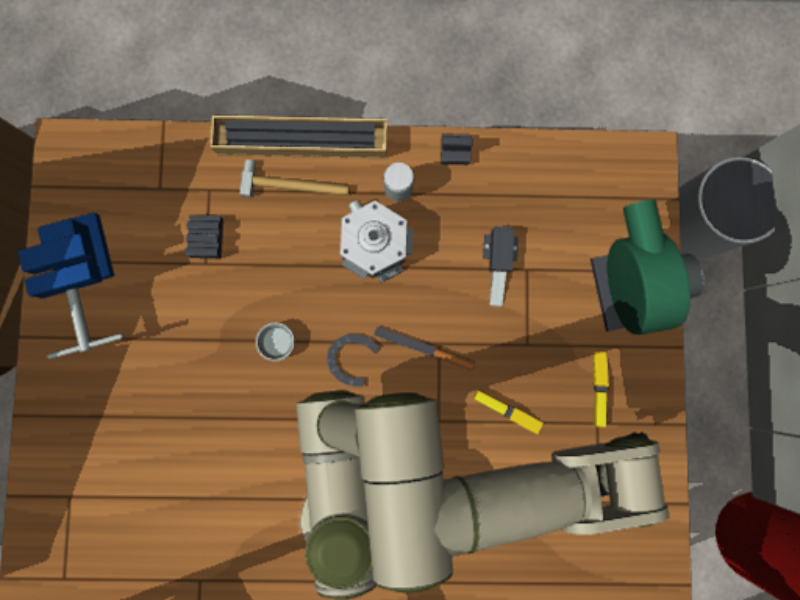

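View pics/side0.png

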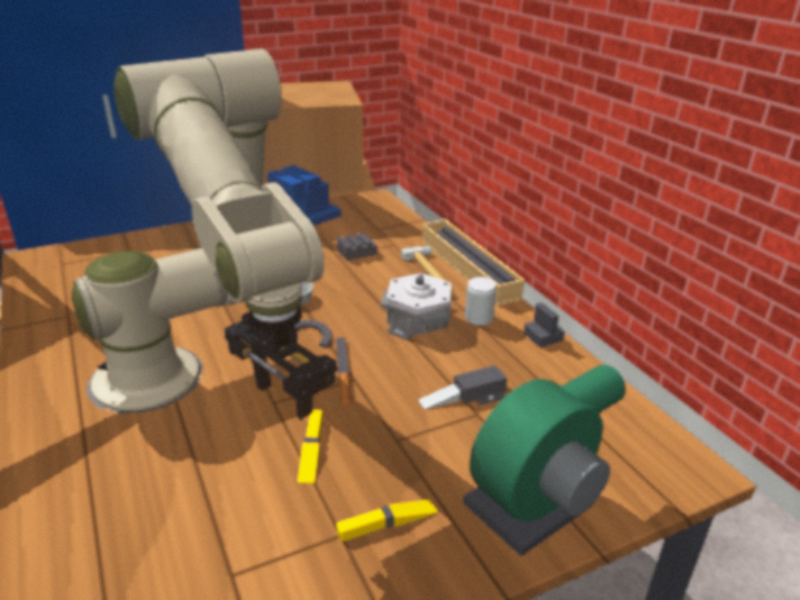

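The wedge is the steel blade at (498,285) in the top picture, or (438,398) in the side one. It sticks out of the dark rest at (502,247). Look-alikes are the yellow wedges at (508,412) and (601,388) in the top picture, which are ruled out by colour. The case is at (375,238). I'll check it with a crop and measure.

```bash
python3 - <<'E'
from h import *
T=[];D=[]
for i in range(8):
    im,d=bot.grab_frame("top"); D.append(np.where(d>0,d,np.nan)); T.append(im.astype(float))
S=[bot.grab_frame("side") for i in range(8)]
d=np.nanmedian(D,0); im=np.mean(T,0).astype(np.uint8); P=cloud("top",d)
sd=np.nanmedian([np.where(s[1]>0,s[1],np.nan) for s in S],0); sim=np.mean([s[0] for s in S],0).astype(np.uint8); Q=cloud("side",sd)
np.savez("m0.npz",d=d,im=im,sd=sd,sim=sim)
print("bench z top",np.nanmedian(P[230:240,280:300,2]),"noise",np.nanstd([x[235,290] for x in D]), "side",np.nanmedian(Q[330:350,100:150,2]))
def stat(n,P,im,x0,x1,y0,y1,z0,z1,extra=None):
    m=(P[...,0]>x0)&(P[...,0]<x1)&(P[...,1]>y0)&(P[...,1]<y1)&(P[...,2]>z0)&(P[...,2]<z1)
    return m
for n,PP,I in(("top",P,im),("side",Q,sim)):
    m=stat(n,PP,I,.54,.72,-.13,.02,.078,.096); c=PP[m]
    h=cv2.minAreaRect(c[:,:2].astype(np.float32)*1000)
    print(n,"cover n",m.sum(),"z",np.median(c[:,2]),"mean",c.mean(0),"rect",h)
    # hexagon fit: maximise support fit
    from scipy.optimize import minimize
    hull=cv2.convexHull(c[:,:2].astype(np.float32))[:,0]
    best=None
    for a in range(0,60,2):
        f=lambda p:np.mean(np.abs(np.max([(hull-p[:2])@[np.cos(p[2]+k*np.pi/3),np.sin(p[2]+k*np.pi/3)] for k in range(6)],0)-p[3]))
        r=minimize(f,[*c[:,:2].mean(0),np.radians(a),.074],method="Nelder-Mead",options=dict(maxiter=800))
        if best is None or r.fun<best.fun:best=r
    print("hex",best.x[:2],np.degrees(best.x[2])%60,best.x[3],best.fun)
    m=stat(n,PP,I,.45,.72,-.42,-.29,.0,.06)
    hsv=cv2.cvtColor(I,cv2.COLOR_RGB2HSV); 
    b=m&(hsv[...,2]>140)&(hsv[...,1]<60)
    ys,xs=np.nonzero(b); c=PP[b]; print("blade px",len(xs),xs.min(),xs.max(),ys.min(),ys.max(), cv2.minAreaRect(c[:,:2].astype(np.float32)*1000), "z",np.percentile(c[:,2],[5,50,95]))
    q=m&(PP[...,2]>.03)&(hsv[...,2]<110); c=PP[q]; print("rest",q.sum(),cv2.minAreaRect(c[:,:2].astype(np.float32)*1000),np.median(c[:,2]))
a=cv2.resize(im[115:200,205:345,::-1],None,fx=5,fy=5,interpolation=cv2.INTER_CUBIC)
cv2.imwrite("pics/crop.png",a)
a=cv2.resize(sim[165:275,230:340,::-1],None,fx=5,fy=5,interpolation=cv2.INTER_CUBIC)
cv2.imwrite("pics/crops.png",a)
E
```

```text
bench z top 0.0016944081530272381 noise 0.004693199 side -0.00022489882539322714
top cover n 1061 z 0.08860908836129866 mean [ 0.64943847 -0.04931949  0.08868803] rect ((644.4078979492188, -48.750755310058594), (149.92137145996094, 137.43521118164062), 0.9418472647666931)
hex [ 0.6549605  -0.04494222] 28.337743557779383 0.07434674446062228 0.0019996027963593726
blade px 188 311 323 156 195 ((583.619384765625, -340.8387756347656), (150.36402893066406, 39.110877990722656), 3.8103737831115723) z [0.00321979 0.01397034 0.02383613]
rest 373 ((644.5692749023438, -352.3678894042969), (50.353816986083984, 104.74951934814453), 86.53905487060547) 0.04010694551554583
side cover n 554 z 0.08718238595792122 mean [ 0.6428922  -0.06508501  0.08696141] rect ((644.4896850585938, -52.1116943359375), (143.2979736328125, 150.04576110839844), 89.5799789428711)
hex [ 0.65443355 -0.04860293] 26.85867665836234 0.07400999551464188 0.0016028028641631965
blade px 203 268 293 245 261 ((549.4894409179688, -340.0829162597656), (44.39924240112305, 83.82178497314453), 84.1607666015625) z [0.00201584 0.01218747 0.02229743]
rest 289 ((638.6122436523438, -358.3222961425781), (46.07283401489258, 96.94313049316406), 85.00751495361328) 0.039070668279373444<stdin>:7: RuntimeWarning: All-NaN slice encountered
```

View pics/crop.png

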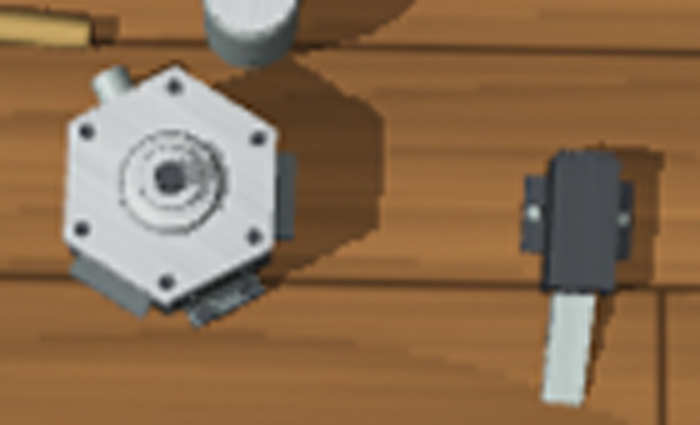

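View pics/crops.png

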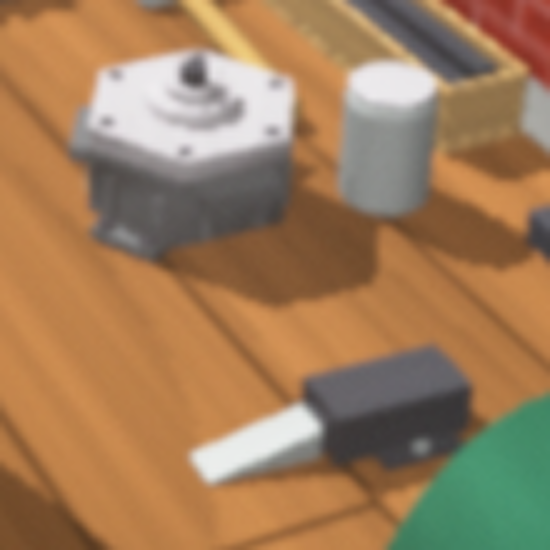

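The crop confirms the steel blade in the dark rest. The case has ledges on the lower-left face (110,288) and the right face (285,195), with a foot at the lower-right (228,300). So the front faces lower-right, and the case yaw is about +28°. I'll refine with image edges.

```bash
cat >> h.py <<'E'
def ray(n,uv,z):
    K,p,Rm=cam(n); uv=np.atleast_2d(uv).astype(float)
    r=np.stack([(uv[:,0]-K[0,2])/K[0,0],-(uv[:,1]-K[1,2])/K[1,1],-np.ones(len(uv))],-1)@Rm.T
    return p+r*((z-p[2])/r[:,2])[:,None]
def blade(n,im,win,z):
    """bright grey blob in window, enlarged x4; returns world outline rect on plane z"""
    x0,x1,y0,y1=win; a=cv2.resize(im[y0:y1,x0:x1],None,fx=4,fy=4,interpolation=cv2.INTER_CUBIC)
    h=cv2.cvtColor(a,cv2.COLOR_RGB2HSV); m=((h[...,2]>150)&(h[...,1]<50)).astype(np.uint8)
    k,l,s,c=cv2.connectedComponentsWithStats(m); i=1+np.argmax(s[1:,4]); ys,xs=np.nonzero(l==i)
    uv=np.stack([(xs+.5)/4-.5+x0,(ys+.5)/4-.5+y0],-1); return uv,ray(n,uv,z)
E
python3 - <<'E'
from h import *
from scipy.optimize import minimize
M=np.load("m0.npz")
for n,k,w,wc in(("top","im",(305,335,165,205),(205,280,115,190)),("side","sim",(260,305,235,270),(235,295,165,225))):
    im=M[k]
    uv,W=blade(n,im,w,.013); c,s,a=cv2.minAreaRect(W[:,:2].astype(np.float32)*1000); print(n,"blade",c,s,a, "uv",uv.min(0),uv.max(0))
    i=np.argmin(W[:,0]); lo=W[W[:,0]<W[:,0].min()+.006].mean(0); hi=W[W[:,0]>W[:,0].max()-.012].mean(0); print("lo,hi",lo,hi)
    for z in(.086,.087):
        uv,W=blade(n,im,wc,z); hull=cv2.convexHull(W[:,:2].astype(np.float32))[:,0]
        best=None
        # sample hull evenly
        p=np.vstack([np.linspace(hull[i],hull[(i+1)%len(hull)],max(2,int(1000*np.linalg.norm(hull[i]-hull[(i+1)%len(hull)])))) for i in range(len(hull))])
        for a0 in range(0,60,6):
            f=lambda q:np.mean(np.abs(np.max([(p-q[:2])@[np.cos(q[2]+j*np.pi/3),np.sin(q[2]+j*np.pi/3)] for j in range(6)],0)-q[3]))
            r=minimize(f,[*hull.mean(0),np.radians(a0),.075],method="Nelder-Mead",options=dict(maxiter=900))
            if best is None or r.fun<best.fun:best=r
        print(n,z,"hex",best.x[:2].round(4),round(np.degrees(best.x[2])%60,2),best.x[3].round(4),best.fun)
E
```

```text
top blade (548.7068481445312, -343.1896057128906) (32.20725631713867, 84.21851348876953) 82.85315704345703 uv [312.875 173.625] [323.375 195.375]
lo,hi [ 0.51005418 -0.34042711  0.013     ] [ 0.58330564 -0.3474176   0.013     ]
top 0.086 hex [ 0.6551 -0.0424] 28.81 0.076 0.0021172651065862374
top 0.087 hex [ 0.6549 -0.0424] 28.83 0.076 0.002103247973249158
side blade (547.8468017578125, -348.4300537109375) (101.84123992919922, 35.45574188232422) 10.179985046386719 uv [268.125 245.125] [293.625 260.875]
lo,hi [ 0.50242193 -0.35653115  0.013     ] [ 0.58955415 -0.33933797  0.013     ]
side 0.086 hex [ 0.648  -0.0492] 29.68 0.0796 0.0026365248994826436
side 0.087 hex [ 0.6472 -0.0507] 29.65 0.0795 0.0026236637405142173
```

>>> {"op": "step_arm", "data": {"rows": "16 6 0 6.5 88;16 6 0 6.5 88;16 6 0 6.5 88;16 6 0 6.5 88;16 6 0 6.5 88;16 6 0 6.5 88;16 6 0 6.5 88;16 6 0 6.5 88"}}

```text
t: 2.77
ee_pos: [0.3057, -0.4459, 0.2558]
orientation: [2.541, 1.847, -0.0]
contact_force: [0.2, -1.3, 0.8]
gripper_width: 0.0881
gripper_force: 0.0
```

>>> {"op": "step_arm", "data": {"rows": "16 6 0 6.5 88;16 6 0 6.5 88;16 6 0 6.5 88;16 6 0 6.5 88;16 6 0 6.5 88;16 6 0 6.5 88;16 6 0 6.5 88;16 6 0 6.5 88"}}

```text
t: 3.43
ee_pos: [0.4337, -0.3979, 0.2557]
orientation: [-1.474, -2.774, -0.0]
contact_force: [-0.7, -1.1, 0.2]
gripper_width: 0.0878
gripper_force: 0.0
```

>>> {"op": "step_arm", "data": {"rows": "16 6 -10 6.5 88;16 6 -10 6.5 88;16 6 -10 6.5 88;16 6 -10 6.5 88;16 6 -10 6.5 88;16 6 -10 6.5 88;18 8 -20 6.5 88;0 0 -20 5 88"}}

```text
t: 4.1
ee_pos: [0.5494, -0.3528, 0.1551]
orientation: [0.146, 3.136, -0.001]
contact_force: [-0.1, -0.7, -0.9]
gripper_width: 0.0881
gripper_force: 0.0
```

>>> {"op": "step_arm", "data": {"rows": "7 4 -30 0 88;7 3 -30 0 88;0 0 -30 0 88;0 0 -25 0 88;0 0 -15 0 88;0 0 -6 0 88;0 0 0 0 88;0 0 0 0 88"}}

```text
t: 4.77
ee_pos: [0.5612, -0.3475, 0.0202]
orientation: [0.159, 3.137, -0.001]
contact_force: [-0.6, -0.2, 0.2]
gripper_width: 0.0881
gripper_force: 0.0
```

```bash
python3 - <<'E'
from h import *
print(bot.read_state()["ee_pos"])
a,_=bot.grab_frame("side"); b,_=bot.grab_frame("top")
c=np.hstack([cv2.resize(a[215:290,240:320,::-1],(440,412),interpolation=2),cv2.resize(b[140:215,280:345,::-1],(357,412),interpolation=2)])
cv2.imwrite("pics/g1.png",c)
E
```

```text
[ 0.56120173 -0.34750355  0.02024013]
```

View pics/g1.png

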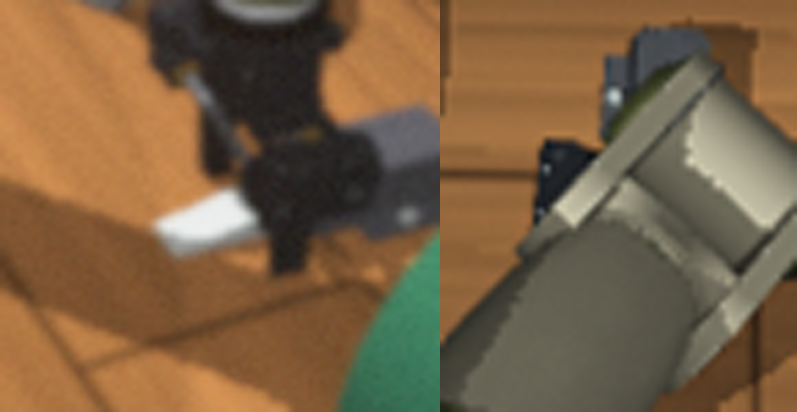

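The fingers straddle the blade in the side view (about 215–290, 130–270), with no contact. Close.

>>> {"op": "step_arm", "data": {"rows": "0 0 0 0 20;0 0 0 0 20;0 0 0 0 20;0 0 0 0 20;0 0 0 0 20;0 0 0 0 20;0 0 0 0 20;0 0 0 0 20"}}

```text
t: 5.53
ee_pos: [0.5609, -0.3473, 0.0197]
orientation: [-0.159, -3.138, -0.0]
contact_force: [0.1, -0.3, -0.1]
gripper_width: 0.0365
gripper_force: 0.0
```

>>> {"op": "step_arm", "data": {"rows": "0 0 0 0 20;0 0 0 0 20;0 0 0 0 20;0 0 0 0 20;-3 0.3 0 0 20;-5 0.5 0 0 20;-8 0.8 0 0 20;-10 1 0 0 20"}}

```text
t: 6.2
ee_pos: [0.5346, -0.3447, 0.0197]
orientation: [0.159, 3.137, -0.001]
contact_force: [2.2, -0.7, -1.0]
gripper_width: 0.0297
gripper_force: 30.2
```

>>> {"op": "step_arm", "data": {"rows": "-18 1.7 0 0 20;-20 1.9 0 0 20;-20 1.9 0 0 20;-20 1.9 0 0 20;-20 1.9 0 0 20;-10 1 0 0 20;0 0 0 0 20;0 0 0 0 20"}}

```text
t: 6.87
ee_pos: [0.4267, -0.3345, 0.0198]
orientation: [-0.16, -3.137, 0.0]
contact_force: [-1.2, 0.4, -2.2]
gripper_width: 0.0295
gripper_force: 30.2
```

>>> {"op": "step_arm", "data": {"rows": "0 0 0 0 88;0 0 0 0 88;0 0 0 0 88;0 0 0 0 88;0 0 0 0 88;0 0 0 0 88;0 0 0 0 88;0 0 0 0 88"}}

```text
t: 7.53
ee_pos: [0.427, -0.3344, 0.0197]
orientation: [-0.159, -3.138, -0.0]
contact_force: [0.5, -0.1, 0.2]
gripper_width: 0.081
gripper_force: 0.0
```

>>> {"op": "step_arm", "data": {"rows": "0 0 20 0 88;-10 0 30 0 88;-20 10 40 0 88;-30 20 40 0 88;-30 30 30 0 88;-30 40 10 0 88;-30 40 0 0 88;-30 40 0 0 88"}}

```text
t: 8.2
ee_pos: [0.2759, -0.1851, 0.1695]
orientation: [0.159, 3.137, -0.002]
contact_force: [-0.1, 0.6, 0.2]
gripper_width: 0.0875
gripper_force: 0.0
```

```bash
python3 - <<'E'
from h import *
print(bot.read_state()["ee_pos"])
for n in("side","top"):
    im,d=bot.grab_frame(n); cv2.imwrite(f"{n}1.png",im[:,:,::-1])
    for q in("wedge_handle","wedge_blade"):
        for r in bot.recognise(n,q)[:3]: print(n,q,round(r["conf"],2),np.round(r["box"]))
    u,v=proj(n,[.47,-.338,.01])[0].astype(int); print(u,v)
    a=cv2.resize(im[v-40:v+40,u-50:u+50,::-1],(400,320),interpolation=2)
    c=a if n=="side" else np.hstack([c,a])
cv2.imwrite("pics/g2.png",c)
E
```

```text
[ 0.27586898 -0.18506094  0.16946071]
side wedge_handle 0.85 [229. 247.  57.  24.]
side wedge_handle 0.73 [190. 261.  18.  47.]
side wedge_handle 0.65 [218. 319.  61.  29.]
side wedge_blade 0.85 [229. 251.  53.  21.]
side wedge_blade 0.65 [191. 260.  17.  50.]
side wedge_blade 0.6 [217. 323.  61.  23.]
258 258
top wedge_handle 0.97 [380. 226.   9.  45.]
top wedge_handle 0.7 [306. 250.  39.  28.]
top wedge_handle 0.55 [309. 187.  17.  47.]
top wedge_blade 0.86 [309. 181.  14.  48.]
top wedge_blade 0.75 [378. 226.  12.  47.]
top wedge_blade 0.71 [308. 251.  37.  26.]
316 205
```

View pics/g2.png

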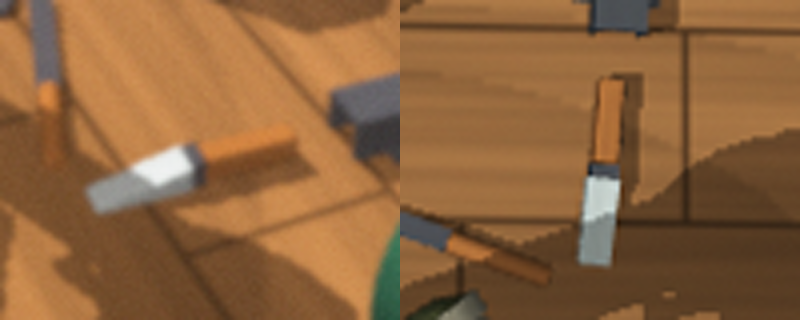

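```bash
python3 - <<'E'
from h import *
t=ray("top",[(266+196/4,165+264/4)],.003)[0]; r=ray("top",[(266+203/4,165+178/4)],.023)[0]; e=ray("top",[(266+212/4,165+80/4)],.026)[0]
print(t,r,e,np.linalg.norm((t-e)[:2]),np.linalg.norm((r-e)[:2]),np.degrees(np.arctan2(*(t-e)[1::-1])))
E
```

```text
[ 0.3730972  -0.33333842  0.003     ] [ 0.45274086 -0.33684224  0.023     ] [ 0.54448384 -0.34480477  0.026     ] 0.17176978350926306 0.09208786634703961 176.17242040416218
```

>>> {"op": "step_arm", "data": {"rows": "35 -25 0 0 88;35 -25 0 0 88;35 -25 0 0 88;35 -25 0 0 88;35 -25 0 0 88;35 -25 0 0 88;13 -6.5 0 0 88;0 0 0 0 88"}}

```text
t: 9.17
ee_pos: [0.4957, -0.34, 0.1673]
orientation: [-0.159, -3.137, -0.001]
contact_force: [0.3, 0.5, -0.7]
gripper_width: 0.0881
gripper_force: 0.0
```

>>> {"op": "step_arm", "data": {"rows": "0 0 -40 0 88;0 0 -40 0 88;0 0 -35 0 88;0 0 -25 0 88;0 0 -10 0 88;0 0 0 0 88;0 0 0 0 15;0 0 0 0 15"}}

```text
t: 9.83
ee_pos: [0.4934, -0.3385, 0.0197]
orientation: [0.159, 3.137, -0.001]
contact_force: [-0.0, 0.0, -0.4]
gripper_width: 0.0766
gripper_force: 0.0
```

>>> {"op": "step_arm", "data": {"rows": "0 0 0 0 15;0 0 0 0 15;0 0 0 0 15;0 0 0 0 15;0 0 0 0 15;0 0 0 0 15;0 0 0 0 15;0 0 0 0 15"}}

```text
t: 10.5
ee_pos: [0.4934, -0.3383, 0.0193]
orientation: [0.159, 3.137, -0.0]
contact_force: [-0.3, -2.4, -1.3]
gripper_width: 0.0237
gripper_force: 29.8
```

>>> {"op": "step_arm", "data": {"rows": "0 0 10 0 15;0 0 30 0 15;0 0 40 0 15;13 5 10 -7 15;13 5 0 -7 15;13 5 0 -7 15;13 5 0 -7 15;13 5 0 -7 15"}}

```text
t: 11.17
ee_pos: [0.5589, -0.3128, 0.1098]
orientation: [-1.104, -2.941, -0.0]
contact_force: [-0.2, 0.2, -2.0]
gripper_width: 0.0238
gripper_force: 29.9
```

>>> {"op": "step_arm", "data": {"rows": "13 5 0 -7 15;13 5 0 -7 15;13 5 0 -7 15;13 5 0 -7 15;13 5 0 -7 15;13 5 0 -7 15;12 1 -10 -7 15;0 0 -10 -2 15"}}

```text
t: 11.83
ee_pos: [0.6501, -0.2814, 0.0898]
orientation: [2.26, 2.179, 0.001]
contact_force: [-0.8, 1.1, -2.4]
gripper_width: 0.024
gripper_force: 29.9
```

```bash
python3 - <<'E'
from h import *
s=bot.read_state();print(s["ee_pos"],s["orientation"],s["gripper_width"])
for n in("side","top"):
    im,d=bot.grab_frame(n); np.savez(f"{n}2.npz",im=im,d=d)
    u,v=proj(n,[.65,-.17,.07])[0].astype(int); print(u,v)
    a=cv2.resize(im[v-40:v+40,u-50:u+50,::-1],(400,320),interpolation=2)
    c=a if n=="side" else np.hstack([c,a])
cv2.imwrite("pics/g3.png",c)
E
```

```text
[ 0.65010981 -0.28144466  0.08978652] [2.26024378e+00 2.17938390e+00 1.09654721e-03] 0.024007403474276854
282 204
273 154
```

View pics/g3.png

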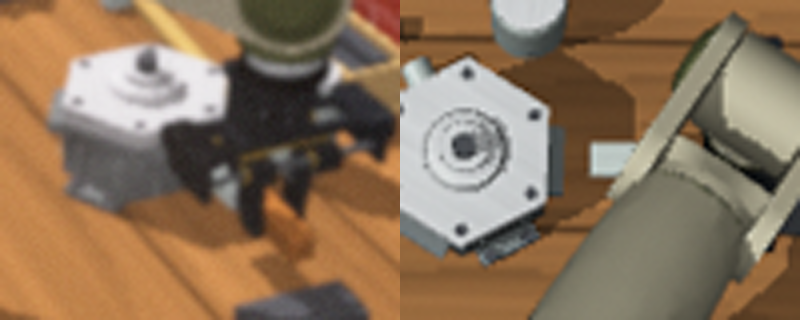

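```bash
python3 - <<'E'
from h import *
t=ray("top",[(270.75,153.75)],.0725)[0]; f=ray("top",[(260.25,154)],.086)[0]; l=ray("top",[(263.75,154)],.06)[0]; print(t,f,l)
# side-view: heights from depth of blade / ledge near tip via top depth
z=np.load("top2.npz"); P=cloud("top",z["d"])
for u in range(256,282): print(u,P[150:158,u].mean(0).round(4))
E
```

```text
[ 0.65098002 -0.16055724  0.0725    ] [ 0.64676042 -0.12193707  0.086     ] [ 0.65194671 -0.13527638  0.06      ]
256 [ 0.6481 -0.1065  0.0873]
257 [ 0.6482 -0.1101  0.087 ]
258 [ 0.6481 -0.1137  0.0876]
259 [ 0.6481 -0.1173  0.0882]
260 [ 0.653  -0.1214  0.063 ]
261 [ 0.6534 -0.1251  0.0611]
262 [ 0.6535 -0.1288  0.0613]
263 [ 0.6184 -0.1279  0.2534]
264 [ 0.6649 -0.1377  0.002 ]
265 [ 0.6651 -0.1415  0.0018]
266 [ 0.6653 -0.1454  0.001 ]
267 [ 0.6653 -0.1492  0.0012]
268 [ 6.655e-01 -1.530e-01  5.000e-04]
269 [ 0.6649 -0.1567  0.0043]
270 [ 0.6655 -0.1607  0.0015]
271 [ 0.6525 -0.1616  0.0693]
272 [ 0.6525 -0.1652  0.07  ]
273 [ 0.6523 -0.1688  0.0711]
274 [ 0.652  -0.1724  0.0732]
275 [ 0.6518 -0.176   0.0747]
276 [ 0.6145 -0.1692  0.2657]
277 [ 0.6518 -0.1833  0.0751]
278 [ 0.6378 -0.1824  0.1515]
279 [ 0.6297 -0.1832  0.1945]
280 [ 0.6156 -0.1818  0.2685]
281 [ 0.6073 -0.1822  0.3113]
```

```bash
python3 - <<'E'
from h import *
D=[];S=[]
for i in range(14):
    D.append(bot.grab_frame("top")[1])
d=np.median(D,0); P=cloud("top",d)
B=P[151:157,271:278].reshape(-1,3); B=B[(B[:,2]>.06)&(B[:,2]<.09)]; print(len(B),np.polyfit(-.1606-B[:,1],B[:,2],1))
print("ledge",np.median(P[148:159,261:263,2]),"cover",np.median(P[140:165,250:259,2]),"bench",np.median(P[150:158,265:269,2]))
print(bot.read_state()["t"])
E
```

```text
42 [0.27733668 0.07210736]
ledge 0.061422099253406026 cover 0.08849269100121226 bench 0.0014367953289775581
12.6333
```

>>> {"op": "step_arm", "data": {"rows": "0 0 -4 0.5 15;0 0 -4 0 15;0 10 0 0 15;0 10 0 0 15;0 10 0 0 15;0 10 0 0 15;0 10 0 0 15;0 0 0 0 15"}}

```text
t: 13.3
ee_pos: [0.6487, -0.2293, 0.0815]
orientation: [-2.243, -2.198, -0.001]
contact_force: [0.5, -0.2, -0.4]
gripper_width: 0.0238
gripper_force: 30.0
```

>>> {"op": "step_arm", "data": {"rows": "0 0 -0.5 0 15;0 0 0 0 15;0 0 -0.5 0 15;0 0 0 0 15;0 0 -0.5 0 15;0 0 0 0 15;0 0 0 0 15;0 0 0 0 15"}}

```text
t: 13.97
ee_pos: [0.6485, -0.2323, 0.0799]
orientation: [2.247, 2.196, 0.0]
contact_force: [-0.6, 0.5, 1.4]
gripper_width: 0.0235
gripper_force: 30.0
```

>>> {"op": "step_arm", "data": {"rows": "0 3 -0.5 0 15;0 3 0 0 15;0 3 0 0 15;0 3 0 0 15;0 2 0 0 15;0 2 0 0 15;0 2 0 0 15;0 0 0 0 15"}}

```text
t: 14.63
ee_pos: [0.6485, -0.215, 0.0795]
orientation: [2.245, 2.195, -0.002]
contact_force: [-0.2, -7.1, 0.4]
gripper_width: 0.0237
gripper_force: 30.0
```

```bash
cat > cov.py <<'E'
from h import *
C=np.array([.654,-.0445]);Y=np.radians(28.5)
D=[bot.grab_frame("top")[1] for i in range(6)]; D=[np.where(d>0,d,np.nan) for d in D]
P=cloud("top",np.nanmedian(D,0)); q=P[...,:2]-C
e=lambda a:np.array([np.cos(a),np.sin(a)])
r=np.max([q@e(Y+k*np.pi/3) for k in range(6)],0); m=(r<.068)&(np.hypot(q[...,0],q[...,1])>.042)&(P[...,2]>.07)&(P[...,2]<.115)
A=np.c_[q[m]@e(Y),q[m]@e(Y+np.pi/2),np.ones(m.sum())]; z=P[...,2][m]
for i in range(4):
    s,*_=np.linalg.lstsq(A,z,rcond=None); k=np.abs(A@s-z)<.006; A,z=A[k],z[k]
# left notch at face normal Y+120, right Y-120
f=lambda a:(s@[.075*np.cos(a),.075*np.sin(a),1]-.086)*1000
print("n",len(z),"left %.2f right %.2f mm (biased), tilt %.3f"%(f(2*np.pi/3),f(-2*np.pi/3),np.hypot(*s[:2])))
S=bot.read_state(); print(round(S["t"],2),S["ee_pos"].round(4),S["contact_force"].round(1),round(S["gripper_width"],4))
E
python3 cov.py 2>/dev/null
```

```text
n 784 left 2.54 right 2.43 mm (biased), tilt 0.002
14.93 [ 0.6484 -0.215   0.0794] [ 0.7 -5.5  1.4] 0.0236
```

>>> {"op": "step_arm", "data": {"rows": "0 2 0 0 15;0 2 0 0 15;0 2 0 0 15;0 2 0 0 15;0 2 0 0 15;0 0 0 0 15;0 0 0 0 15;0 0 0 0 15"}}

```text
t: 15.6
ee_pos: [0.6484, -0.2067, 0.0797]
orientation: [2.245, 2.192, -0.003]
contact_force: [0.1, -14.1, 0.6]
gripper_width: 0.0237
gripper_force: 30.0
```

```bash
python3 cov.py 2>/dev/null
```

```text
n 765 left 2.59 right 4.74 mm (biased), tilt 0.017
15.9 [ 0.6484 -0.2067  0.0796] [  0.2 -13.2   0.4] 0.0237
```

>>> {"op": "step_arm", "data": {"rows": "0 2 0 0 15;0 2 0 0 15;0 2 0 0 15;0 2 0 0 15;0 0 0 0 15;0 0 0 0 15;0 0 0 0 15;0 0 0 0 15"}}

```text
t: 16.57
ee_pos: [0.6484, -0.1984, 0.0795]
orientation: [2.245, 2.193, -0.003]
contact_force: [0.7, -12.0, 0.2]
gripper_width: 0.0236
gripper_force: 30.0
```

```bash
python3 cov.py 2>/dev/null
```

```text
n 725 left 2.35 right 6.96 mm (biased), tilt 0.036
16.87 [ 0.6484 -0.1984  0.0795] [  0.5 -11.3   0.3] 0.0238
```

>>> {"op": "step_arm", "data": {"rows": "0 -4 0 0 15;0 -8 0 0 15;0 -10 0 0 15;0 -12 0 0 15;0 -12 0 0 15;0 -12 0 0 15;0 -10 0 0 15;0 0 20 0 15"}}

```text
t: 17.53
ee_pos: [0.6462, -0.2666, 0.0947]
orientation: [-2.244, -2.189, 0.005]
contact_force: [-1.7, -0.1, -2.6]
gripper_width: 0.0238
gripper_force: 30.0
```

>>> {"op": "step_arm", "data": {"rows": "-11 0 30 -7 15;-11 0 20 -7 15;-11 15 0 -7 15;-11 25 0 -7 15;-11 25 0 -7 15;-11 25 0 -7 15;-11 25 0 -7 15;-11 25 0 -7 15"}}

```text
t: 18.2
ee_pos: [0.5596, -0.1242, 0.1489]
orientation: [3.017, 0.874, -0.001]
contact_force: [0.8, 0.8, -2.1]
gripper_width: 0.024
gripper_force: 30.0
```

>>> {"op": "step_arm", "data": {"rows": "-11 25 0 -7 15;-11 25 0 -7 15;-11 25 0 -7 15;-11 25 0 -7 15;-11 25 0 -7 15;-11 25 0 -7 15;-11 25 0 -7 15;-13 25 0 -7 15"}}

```text
t: 18.87
ee_pos: [0.4702, 0.076, 0.1491]
orientation: [3.074, -0.645, -0.0]
contact_force: [0.3, 0.4, -2.5]
gripper_width: 0.0236
gripper_force: 30.0
```

>>> {"op": "step_arm", "data": {"rows": "-10 0 0 -7 15;0 0 0 -0.7 15;0 0 -10 0 15;0 0 -20 0 15;0 0 -20 0 15;0 0 -7 0 15;0 0 0 0 15;0 0 0 0 15"}}

```text
t: 19.53
ee_pos: [0.4611, 0.0752, 0.0926]
orientation: [3.027, -0.839, 0.0]
contact_force: [0.8, 0.1, -3.3]
gripper_width: 0.0237
gripper_force: 30.0
```

```bash
python3 cov.py 2>/dev/null; python3 - <<'E'
from h import *
s=bot.read_state();print(s["ee_pos"],s["orientation"],s["gripper_width"],s["qpos"].round(2))
im,d=bot.grab_frame("top"); np.savez("top3.npz",im=im,d=d)
u,v=proj("top",[.58,.0,.07])[0].astype(int); print(u,v)
cv2.imwrite("pics/g4.png",cv2.resize(im[v-45:v+45,u-50:u+50,::-1],(600,540),interpolation=2))
E
```

```text
n 794 left 2.42 right 6.78 mm (biased), tilt 0.034
19.83 [0.4607 0.0757 0.0929] [-0.2 -0.7 -2. ] 0.024
[0.46073376 0.07572639 0.09286699] [-3.02727321e+00  8.39086985e-01 -1.83858917e-03] 0.02399699981865438 [-0.09  0.4   1.86 -0.    0.88  2.02]
226 172
```

View pics/g4.png

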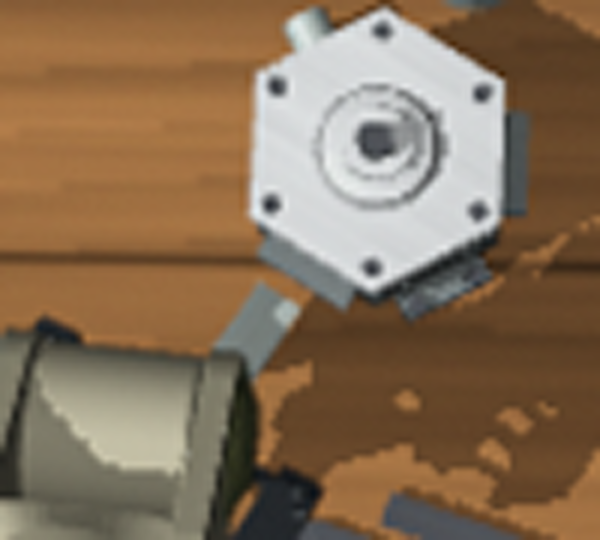

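>>> {"op": "step_arm", "data": {"rows": "-2.5 -4.3 -6 0 15;0 0 -5.5 0 15;6.9 -4.1 0 0 15;6.9 -4.1 0 0 15;6.9 -4.1 0 0 15;6.9 -4.1 0 0 15;6.9 -4.1 0 0 15;0 0 -1 0 15"}}

```text
t: 20.55
ee_pos: [0.4942, 0.0499, 0.0801]
orientation: [-3.027, 0.841, -0.003]
contact_force: [-0.1, -1.5, -1.7]
gripper_width: 0.0238
gripper_force: 30.0
```

>>> {"op": "step_arm", "data": {"rows": "0 0 -0.5 0 15;0 0 0 0 15;2 -1.2 -0.5 0 15;2 -1.2 0 0 15;2 -1.2 0 0 15;2 -1.2 0 0 15;0 0 0 0 15;0 0 0 0 15"}}

```text
t: 21.22
ee_pos: [0.5008, 0.046, 0.0789]
orientation: [-3.027, 0.84, -0.002]
contact_force: [0.2, 0.8, 2.3]
gripper_width: 0.0237
gripper_force: 30.0
```

```bash
python3 cov.py 2>/dev/null
```

```text
n 795 left 2.55 right 7.08 mm (biased), tilt 0.035
21.52 [0.5008 0.046  0.0789] [ 1.2 -0.7  2.1] 0.0237
```

>>> {"op": "step_arm", "data": {"rows": "2.6 -1.6 0 0 15;2.6 -1.6 0 0 15;2.6 -1.6 0 0 15;2.6 -1.6 0 0 15;1.7 -1 0 0 15;1.7 -1 0 0 15;0 0 0 0 15;0 0 0 0 15"}}

```text
t: 22.18
ee_pos: [0.511, 0.0392, 0.0774]
orientation: [-3.027, 0.839, 0.016]
contact_force: [-14.0, 8.1, 4.7]
gripper_width: 0.024
gripper_force: 30.0
```

```bash
python3 cov.py 2>/dev/null
```

```text
n 794 left 4.29 right 6.98 mm (biased), tilt 0.021
22.48 [0.5111 0.0392 0.0774] [-14.1   7.7   4.7] 0.0241
```

>>> {"op": "step_arm", "data": {"rows": "1.7 -1 0.3 0 15;1.7 -1 0.3 0 15;1.7 -1 0.3 0 15;1.7 -1 0 0 15;1.7 -1 0 0 15;1.7 -1 0 0 15;1.7 -1 0 0 15;0 0 0 0 15"}}

```text
t: 23.15
ee_pos: [0.5229, 0.0322, 0.0781]
orientation: [-3.027, 0.839, 0.017]
contact_force: [-13.4, 7.4, 2.9]
gripper_width: 0.0238
gripper_force: 30.0
```

```bash
python3 cov.py 2>/dev/null
```

```text
n 787 left 7.89 right 6.88 mm (biased), tilt 0.008
23.45 [0.5229 0.0322 0.0781] [-13.8   6.5   3.7] 0.0239
```

>>> {"op": "step_arm", "data": {"rows": "1.7 -1 0 0 15;1.7 -1 0 0 15;1.7 -1 0 0 15;1.7 -1 0 0 15;1.7 -1 0 0 15;1.7 -1 0 0 15;1.7 -1 0 0 15;0 0 0 0 15"}}

```text
t: 24.12
ee_pos: [0.535, 0.0252, 0.0783]
orientation: [-3.027, 0.839, 0.016]
contact_force: [-13.3, 7.9, 4.4]
gripper_width: 0.0239
gripper_force: 30.0
```

```bash
python3 cov.py 2>/dev/null
```

```text
n 721 left 11.71 right 6.85 mm (biased), tilt 0.037
24.42 [0.535  0.0252 0.0783] [-13.5   7.8   3.6] 0.0236
```

>>> {"op": "step_arm", "data": {"rows": "-3.4 2 0 0 15;-6.9 4.1 0 0 15;-8.6 5.1 0 0 15;-8.6 5.1 0 0 15;-10.3 6.2 0 0 15;-10.3 6.2 0 0 15;-10.3 6.2 0 0 15;-4 2.5 20 0 15"}}

```text
t: 25.08
ee_pos: [0.4722, 0.0621, 0.0971]
orientation: [3.026, -0.839, -0.011]
contact_force: [-0.3, 0.6, -2.7]
gripper_width: 0.0237
gripper_force: 30.0
```

>>> {"op": "step_arm", "data": {"rows": "0 0 35 0 15;0 0 30 0 15;0 -20 0 7 15;10 -25 0 7 15;10 -25 0 7 15;10 -25 0 7 15;10 -25 0 7 15;10 -25 0 7 15"}}

```text
t: 25.75
ee_pos: [0.5255, -0.0848, 0.1645]
orientation: [-3.126, -0.311, 0.001]
contact_force: [0.3, 0.2, -1.8]
gripper_width: 0.0238
gripper_force: 30.0
```

>>> {"op": "step_arm", "data": {"rows": "10 -25 0 7 15;10 -25 0 7 15;10 -25 0 7 15;10 -25 0 7 15;12 -25 0 7 15;15 -25 0 7 15;15 -25 0 7 15;15 -20 0 7 15"}}

```text
t: 26.42
ee_pos: [0.6227, -0.2804, 0.1643]
orientation: [-2.615, -1.741, 0.001]
contact_force: [0.4, 0.3, -2.5]
gripper_width: 0.0237
gripper_force: 30.0
```

>>> {"op": "step_arm", "data": {"rows": "15 0 0 7 15;15 0 0 7 15;8 0 0 7 15;0 0 0 0 15;0 0 0 0 15;0 0 0 0 15;0 0 0 0 15;0 0 0 0 15"}}

```text
t: 27.08
ee_pos: [0.6603, -0.2788, 0.165]
orientation: [2.262, 2.18, -0.0]
contact_force: [-0.4, 0.3, -1.6]
gripper_width: 0.0233
gripper_force: 30.0
```

```bash
python3 cov.py 2>/dev/null; python3 - <<'E'
from h import *
s=bot.read_state();v=s["orientation"]
print(2*np.degrees(np.arctan2(v[1],v[0])),v)
E
```

```text
n 793 left 11.73 right 6.79 mm (biased), tilt 0.038
27.38 [ 0.6605 -0.2788  0.1647] [ 0.  -0.8 -2.4] 0.024
87.97689209851205 [ 2.26029030e+00  2.18185628e+00 -4.33112641e-05]
```

>>> {"op": "step_arm", "data": {"rows": "-6 0 -20 0 15;-6 0 -30 0 15;0 0 -25 0 15;0 0 -8 0 15;0 8 0 0 15;0 13 0 0 15;0 13 0 0 15;0 12 0 0 15"}}

```text
t: 28.05
ee_pos: [0.6494, -0.2311, 0.0836]
orientation: [2.257, 2.181, 0.002]
contact_force: [-0.6, 0.3, -2.0]
gripper_width: 0.0241
gripper_force: 30.0
```

>>> {"op": "step_arm", "data": {"rows": "0 6 -1 0 15;0 5 -0.5 0 15;0 5 -0.5 0 15;0 4 0 0 15;0 3 0 0 15;0 3 0 0 15;0 0 0 0 15;0 0 0 0 15"}}

```text
t: 28.72
ee_pos: [0.6485, -0.2069, 0.0795]
orientation: [-2.26, -2.182, 0.0]
contact_force: [-0.3, -0.2, -3.2]
gripper_width: 0.0237
gripper_force: 30.0
```

```bash
python3 cov.py 2>/dev/null
```

```text
n 763 left 11.61 right 6.91 mm (biased), tilt 0.036
29.02 [ 0.6486 -0.207   0.0796] [-1.3 -0.3 -3.1] 0.0236
```

>>> {"op": "step_arm", "data": {"rows": "0 2 -0.5 0 15;0 2 -0.3 0 15;0 2 0 0 15;0 2 0 0 15;0 2 0 0 15;0 2 0 0 15;0 2 0 0 15;0 0 0 0 15"}}

```text
t: 29.68
ee_pos: [0.6486, -0.1943, 0.0792]
orientation: [2.258, 2.18, -0.003]
contact_force: [-0.8, -9.1, -3.3]
gripper_width: 0.0237
gripper_force: 30.0
```

```bash
python3 cov.py 2>/dev/null
```

```text
n 703 left 11.66 right 7.72 mm (biased), tilt 0.030
29.98 [ 0.6486 -0.1943  0.0791] [-0.4 -8.8 -3.9] 0.0237
```

Right is coming up. About 15 mm more is needed.

>>> {"op": "step_arm", "data": {"rows": "0 2 0 0 15;0 2 0 0 15;0 2 0 0 15;0 2 0 0 15;0 2 0 0 15;0 2 0 0 15;0 2 0 0 15;0 2 0 0 15"}}

```text
t: 30.65
ee_pos: [0.6486, -0.1788, 0.0791]
orientation: [2.258, 2.179, -0.003]
contact_force: [0.7, -11.7, -4.9]
gripper_width: 0.0238
gripper_force: 30.0
```

```bash
python3 cov.py 2>/dev/null
```

```text
n 594 left 11.78 right 11.83 mm (biased), tilt 0.003
30.95 [ 0.6487 -0.1783  0.0791] [ 0.6 -9.3 -4.5] 0.0238
```

>>> {"op": "step_arm", "data": {"rows": "0 -4 0 0 15;0 -8 0 0 15;0 -12 0 0 15;0 -14 0 0 15;0 -14 0 0 15;0 -14 0 0 15;0 -10 0 0 15;0 -5 20 0 15"}}

```text
t: 31.62
ee_pos: [0.6468, -0.2594, 0.0949]
orientation: [-2.257, -2.176, 0.003]
contact_force: [-1.1, -0.1, -2.1]
gripper_width: 0.0234
gripper_force: 30.0
```

>>> {"op": "step_arm", "data": {"rows": "-13 -7 20 7 15;-13 -7 0 7 15;-13 -7 0 7 15;-13 -7 0 7 15;-13 -7 0 7 15;-13 -7 0 7 15;-13 -7 0 7 15;-13 -7 0 7 15"}}

```text
t: 32.28
ee_pos: [0.5439, -0.3148, 0.119]
orientation: [0.962, 2.99, 0.0]
contact_force: [-0.5, -0.4, -2.4]
gripper_width: 0.0237
gripper_force: 30.0
```

>>> {"op": "step_arm", "data": {"rows": "-13 -7 0 7 15;-13 -7 0 7 15;-13 0 0 7 15;-13 0 -20 7 15;0 0 -30 0 15;0 0 -25 0 15;0 0 -15 0 15;0 0 -5 0 15"}}

```text
t: 32.95
ee_pos: [0.4916, -0.3277, 0.0214]
orientation: [-0.22, -3.131, -0.004]
contact_force: [-0.5, 0.5, -3.4]
gripper_width: 0.024
gripper_force: 30.0
```

>>> {"op": "step_arm", "data": {"rows": "0 0 -1 0 15;0 0 -0.5 0 15;0 0 0 0 15;0 0 0 0 15;0 0 0 0 88;0 0 0 0 88;0 0 0 0 88;0 0 0 0 88"}}

```text
t: 33.62
ee_pos: [0.4928, -0.3279, 0.0228]
orientation: [0.219, 3.133, -0.001]
contact_force: [0.0, -0.1, -0.9]
gripper_width: 0.0485
gripper_force: 0.0
```

>>> {"op": "step_arm", "data": {"rows": "0 0 0 0 88;0 0 0 0 88;0 0 0 0 88;0 0 20 0 88;0 0 35 0 88;-20 10 40 0 88;-35 20 40 0 88;-40 30 20 0 88"}}

```text
t: 34.28
ee_pos: [0.4181, -0.2819, 0.1616]
orientation: [0.219, 3.13, -0.006]
contact_force: [0.7, -0.3, 0.9]
gripper_width: 0.088
gripper_force: 0.0
```

>>> {"op": "step_arm", "data": {"rows": "-35 30 0 0 88;-35 30 0 0 88;-35 30 0 0 88;-20 20 0 0 88;0 0 0 0 88;0 0 0 0 88;0 0 0 0 88;0 0 0 0 88"}}

```text
t: 34.95
ee_pos: [0.3036, -0.1803, 0.1587]
orientation: [0.219, 3.133, -0.001]
contact_force: [0.0, -0.1, 0.3]
gripper_width: 0.0881
gripper_force: 0.0
```

```bash
python3 cov.py 2>/dev/null; python3 - <<'E'
from h import *
for n in("side","top"):
    im,d=bot.grab_frame(n)
    u,v=(235,225) if n=="side" else (275,180)
    a=cv2.resize(im[v-75:v+75,u-75:u+75,::-1],(400,400),interpolation=2); c=a if n=="side" else np.hstack([c,a])
cv2.imwrite("pics/g5.png",c)
E
```

```text
n 798 left 11.39 right 11.94 mm (biased), tilt 0.005
35.25 [ 0.303  -0.1796  0.1584] [-0.  -0.7  0.6] 0.0877
```

View pics/g5.png

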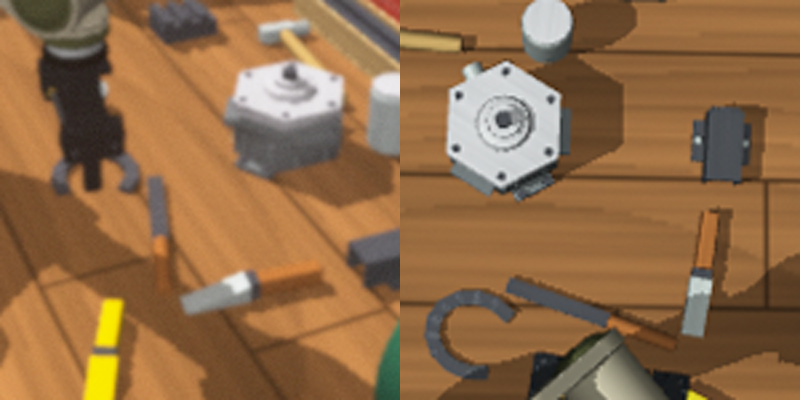

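The wedge lies flat on the bench, clear of the case and rest (side view about (180–320, 260–315)). The cover is raised evenly and nothing else has moved.

```bash
python3 -c "
from plant import bot
print(bot.sign_off())"
```

```text
the job is handed in; nothing more can be done
None
```

I handed the job in at about 35 s of the 72 s: by my camera measurements both sides of the cover are up about 9 mm and nearly level, and the wedge lies flat on the bench, let go and clear of the case; the sign-off gave no verdict.

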